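# Hang the measuring cup on the drip rail and open the safety cap of the cleaner bottle

### The job

The steel measuring cup stands mouth down over the cap of the cleaner bottle: take it off and hang it by its hook over the flat bar of the drip rail, still mouth down so that it can drain, and let go of it. Then open the bottle's child-safe cap: push the cap down against its spring, keep it down while you twist it anticlockwise until it is free, and lift it off. Finish still holding the cap level over the open neck, about 5 cm clear of it, with the bottle standing where it stood; do not lift or tip the bottle, do not drop the cup or the cap, and leave the other things where they are.

Things in the scene. Friction and masses are not known exactly. Their poses are not given: they have to be found in the camera images.
- bottle: Round white cleaner bottle, blank label, loose, 0.5 to 0.95 kg, 92 mm wide up to 88 mm high; the shoulder slopes in to 52 mm wide at 112 mm; the cap's top is 161 mm up, the top of the cup on it 164 mm. Origin: middle of the underside, z up. It stands free on the bench; its weight and the push on the cap keep it from turning.
- mouth (a point): Middle of the bottle neck's open mouth (neck 23 mm wide), 148 mm above the bottle's underside, on its axis.
- cap: Grey ribbed push-and-turn cap, 42 mm in diameter (43 over the ribs), 28 mm tall, 45 g, a loose part locked on the neck by three inner lugs. Origin: middle of its lower edge, z up; seated it is 133 mm above the bottle's underside. Without the push it turns only 0.09 rad, and lifting it takes the bottle along.
- cap_top (a point): Middle of the cap's top, 28 mm above its lower edge. To open: push down 3.5 mm or more (4.5 is good, hard stop at 5.5 mm), keep it down and turn anticlockwise seen from above (growing yaw) by 0.8 to 1.4 rad (1.05 is the middle, a stop comes at about 1.5); then it lifts straight off.
- cap_spring (a joint): How far the cap is pushed down against its inner spring (m): 0 at rest or when lifted off, 0.0055 at most. The push is about 5 N to begin, 10.5 N at 0.0035, 12 N at 0.0045, 13.5 N at 0.0055.
- cup: Small steel measuring cup, loose, 60 g, upside down over the cap, its base resting on the cap's top. Outside diameter 54 mm (56 at the rim), height 45 mm. Origin: middle of the open mouth (its lower edge now), z up; the base is at z = 45 mm. A strap hook, 18 mm wide, points along the cup's +x, reaching 55 mm from its axis.
- hook (a point): Top of the slot in the cup's hook: 35.5 mm from the cup's axis along its +x, 40 mm above the mouth; it rests on the bar's top edge (the hung cup leans about 0.3 rad). The slot between wall and strap is 17 mm wide here, flares to 22 mm and is open below; the strap turns down 28 mm. Axes as the cup's.
- rail: Dark steel drip rail, fixed to the bench: a straight flat bar 12 mm thick (x), 260 mm long (y) and 30 mm tall on two legs at y = +-112 mm, over a tray 104 x 270 mm with a 16 mm rim. Origin: on the bench under the bar's middle; the bar runs along its y. The bar's top is 200 mm above the bench.
- rail_top (a point): Middle of the bar's top edge, 200 mm above the bench. y runs along the bar, x across it, away from the robot.
- honey_jar: Bystander: glass jar with a grey lid, 60 mm wide, 101 mm tall. Origin: underside.
- mill: Bystander: turned wooden mill, 58 mm wide, 170 mm tall. Origin: underside.
- tall_tin: Bystander: food tin, 57 mm wide, 72 mm tall. Origin: underside.
- short_tin: Bystander: food tin, 75 mm wide, 58 mm tall. Origin: underside.
- oil_bottle: Bystander: clear glass oil bottle, 61 mm wide, 280 mm tall. Origin: underside.
Not all that is in view belongs to the job. Leave any green, purple or red look-alike of the bottle alone.

How it is judged (in metres and radians):
On the way, in this order (a step that is already met when the one before it is completed fails the run):
1. the cup hangs mouth down by its hook on the bar of the rail, let go, while the cap is still on the bottle (x of hook in the frame of rail_top between -0.012 and 0.012 m and y of hook in the frame of rail_top between -0.12 and 0.12 m and z of hook in the frame of rail_top between -0.008 and 0.012 m and angle between cup's own z axis and vertical below 0.5 rad and contact force between cup and rail above 0.15 N and contact force between cup and the arm below 0.05 N and contact force between cup and the fingers below 0.05 N and linear speed of cup below 0.05 m/s and height (world z) of bottle below 0.008 m and angle between bottle's own z axis and vertical below 0.06 rad and z of cap in the frame of bottle below 0.138 m), for 0.3 s.
2. the cap is pushed down on the neck at least 3 mm against its spring (value of joint cap_spring above 0.003 m and z of cap in the frame of bottle below 0.1302 m and height (world z) of bottle below 0.008 m and angle between bottle's own z axis and vertical below 0.06 rad), for 0.1 s.
3. the cap is free of the neck and held above it (z of cap in the frame of bottle above 0.153 m and contact force between cap and the fingers above 1 N and height (world z) of bottle below 0.008 m and angle between bottle's own z axis and vertical below 0.06 rad), for 0.2 s.
At the end, for the whole second after the job is handed in: Cap held still and level (0.3 rad), lower edge 20 to 150 mm above the mouth, within 35 mm of its axis, off the bottle; bottle upright (0.06 rad), within 60 mm of its first place; cup untouched, at rest on the bar by its hook (slot top within 12 mm across), mouth down (0.5 rad) (z of cap in the frame of mouth between 0.02 and 0.15 m and horizontal distance between cap and mouth below 0.035 m and angle between cap's own z axis and vertical below 0.3 rad and contact force between cap and the fingers above 1 N and contact force between cap and bottle below 0.05 N and linear speed of cap below 0.03 m/s and distance of bottle from where it was at the start of the episode below 0.06 m and height (world z) of bottle below 0.008 m and angle between bottle's own z axis and vertical below 0.06 rad and x of hook in the frame of rail_top between -0.012 and 0.012 m and y of hook in the frame of rail_top between -0.12 and 0.12 m and z of hook in the frame of rail_top between -0.008 and 0.012 m and angle between cup's own z axis and vertical below 0.5 rad and contact force between cup and rail above 0.15 N and contact force between cup and the arm below 0.05 N and contact force between cup and the fingers below 0.05 N and linear speed of cup below 0.05 m/s); the arm keeps its last pose, push and grip.
It fails at once if the bottle is lifted off the bench or tipped by more than 0.25 rad (height (world z) of bottle above 0.015 m or angle between bottle's own z axis and vertical above 0.25 rad).
It fails at once if the cup or the cap is dropped (lower than 80 mm above the bench) (height (world z) of any of cup, cap below 0.08 m).
It fails at once if a bystander is moved by more than 40 mm (distance of any of honey_jar, mill, tall_tin, short_tin, oil_bottle from where it was at the start of the episode above 0.04 m).
It also fails if it takes over 58 s, if anything falls off the work surface, if the arm or the gripper's body presses on something with over 40 N, if the wrist force passes 120 N, or if a joint passes its speed limit or range.

### The arm

A 6-joint arm with a two-finger parallel gripper is mounted at the origin on a cart in front of the work surface, level with it; the furniture and walls round the work are solid. World frame = base frame: x ahead of the robot, y to its left, z up, the work surface at z = 0. Lengths are in mm, angles in degrees, forces in N, time in s.
With the tool pointing down it reaches from about 275 to 850 mm from the base axis. Payload 5.2 kg.
Tool frame: the origin (TCP) lies midway between the tips of the shut fingers; the grasp point (between the pads) lies env.hold_point_z behind it (env.hold_point_z is the distance from the TCP to the grasp point, in mm); x points along the fingers, y is the direction in which the jaws open and shut, and the axes are right-handed (so a half turn about x gives the same grasp; the last joint's range is limited). The gripper opens to 85 mm and grips with 20 to 120 N. Pads are 22 mm wide; open, the fingers measure 114 mm over their backs; the gripper's body (76 mm by 85 mm) begins 54 mm behind the grasp point. The pads swing forward as they close: fully open they stand 13 mm farther back than shut.
Start: joints at [57.365, 14.817, 87.949, -0, 77.235, -11.62], TCP at [197.225, 513.427, 195.91] pointing down, gripper open.
Joint ranges: [-179.93, 179.93], [-52.35, 119.4], [10.71, 147.94], [-69.91, 249.91], [12.55, 155.21], [-178.61, 178.61]. Speed limits (degrees/s): [147.25, 147.25, 180, 180, 180, 180].

### API

Orientations are given as [roll, pitch, yaw] about the fixed x, y, z axes, in that order (R = Rz(yaw) Ry(pitch) Rx(roll)).
In Python, from workcell import env, optics, hand_in gives the robot as it stands.
- The arm moves only by the tool play_rows, never from a script. Its arguments are lists of equal length, an entry for each row: "dp": the shift along the tool's x, y, z in m, a list of three; "dr": the turn, a rotation vector about the tool's x, y, z in degrees, a list of three; "claw": the opening, from 0 (shut) to 1 (fully open). In form: {"dp": [[dx, dy, dz], ...], "dr": [[rx, ry, rz], ...], "claw": [claw, ...]}. A call has 1 to 5 rows; each row is the pose to reach, as a shift and turn from the pose commanded when the call began, along the tool's axes at that moment; what a row does not reach only later rows make up. A row lasts 1/12 s, in which the tool goes at most 41.7 mm and 7.16 degrees, less where a joint would pass 70% of its speed; a pose out of reach is approached as far as the arm can. A call with a gripper value outside its range is refused whole. The fingers move at their own pace and stop on an object; the grip force is fixed at half the most. Time passes only in rows, so rows that repeat a pose let the fingers close. It gives the time, the measured TCP pose, the force and the opening at its end, in the units of the state.
- env.observe(): the state, without advancing time (a new reading comes with each control period).
- optics.camera(name): name is "side" or "top" or "wrist"; returns the picture (400x640x3 uint8, red, green, blue); there is no depth.
- optics.get_calibration(name): a dict with "camera_matrix" (3x3 intrinsics, pixels), "rvec" (rotation vector, rad) and "tvec" (3), from world to camera coordinates, as OpenCV has them; the wrist camera has in their place "mount" (4x4, takes a point from camera to tool coordinates, whose origin is the TCP and whose axes are the tool frame's). Camera axes: x right, y down, z forward; pixel columns grow to the right and rows downward; lengths in mm; the calibration is good to about 2 mm. A picture is of the moment at which its call begins: read the wrist's pose just before it. get_calibration takes no time and is no camera call.
- hand_in(): hands the job in, once; it reports no verdict.
Trained networks look in the newest picture that a camera, given by its name, has taken for a name from the list of things; names that differ only in an ending like _2 or _b are one class to them, and where a whole thing is asked for, a point or a joint stands for the part that bears it (a point fixed in the world has none). Each returns a list of dicts, best first, with "confidence" (0 to 1); they miss things now and then, are a little off and sometimes report something else, mostly with a low value. They report only what shows in the picture. A call takes as long as a camera call. They do not tell look-alikes from the thing itself.
- optics.silhouettes(camera, query): "region" (400x640 bool, what is visible of it).
- optics.tip_of(camera, query): "location" ([x, y, z] in mm, in world coordinates, good to about 4 mm: a listed point, or the origin of a listed thing).
The state is a dict: "time": time; "joint_positions": joint angles; "joint_vel": joint speeds; "joint_torque": joint torques, N m; "position": TCP position; "tcp_rot": TCP orientation; "ft_force": force on the tool from outside, world axes, zero at the start; "torque": the same for the moment, N m; "gripper_width": finger opening in mm.
Only numpy, scipy, OpenCV 4.12 (cv2) and the standard library are available. Lean on these libraries where they do the work, as an engineer would, in place of code of your own. Each camera call takes 0.05 s, during which the arm holds its last target. There are 200 camera calls.

## Working session

There is one attempt and no reset: what is moved stays moved. The work goes in short steps, Python scripts to look and compute and a tool call to move; the robot and the scene stay as the last step left them, time stands still between calls to the robot, and variables do not carry over. Pictures are saved under pics/ and viewed, about 8 in all and at most 12, crops included, and the job is handed in when it is done.

Besides the shell and the picture viewer there is one more tool, called after "Call:" as name(argument=value, ...), one argument or row to a line, values as JSON. play_rows: Moves the arm, as the interface text tells. Its arguments: {"type":"object","properties":{"dp":{"type":"array"},"dr":{"type":"array"},"claw":{"type":"array"}},"required":["dp","dr","claw"]}

```bash
mkdir -p pics; ls; python3 - <<'E'
from workcell import env, optics
import cv2, numpy as np
print(env.observe(), env.hold_point_z)
ims=[]
for c in ["side","top"]:
    im=optics.camera(c); cv2.imwrite(f"pics/{c}0.png",im[:,:,::-1]); 
    for q in ["bottle","cap","cup","hook","rail_top","rail","oil_bottle","mill","honey_jar","tall_tin","short_tin"]:
        print(c,q,[(np.round(d["location"]).tolist(),round(d["confidence"],2)) for d in optics.tip_of(c,q)][:3])
k=optics.get_calibration("wrist");print(k)
E
```

```text
pics
{'time': 0.0, 'joint_positions': array([ 5.73650769e+01,  1.48578843e+01,  8.80133927e+01,  1.01354629e-04,
        7.72344530e+01, -1.16192393e+01]), 'joint_vel': array([0.09445721, 0.07420651, 0.03255843, 0.09581702, 0.04561745,
       0.03884057]), 'joint_torque': array([ 7.85644461e-04, -4.46026289e+01, -2.90568316e+01, -2.54000943e-04,
        1.19584883e-02, -1.33731609e-05]), 'position': array([196.88165429, 512.90102572, 195.07145997]), 'tcp_rot': array([-101.67278403,   89.89427002, -122.68849025]), 'ft_force': array([-0.09578473,  0.36237617,  0.58805374]), 'torque': array([0.04064713, 0.01823088, 0.03352459]), 'gripper_width': 85.64998043693582} 18.700000000000003
side bottle [([385.0, 330.0, -7.0], 0.98), ([298.0, 228.0, 1.0], 0.82), ([461.0, 427.0, 0.0], 0.78)]
side cap []
side cup [([523.0, 291.0, 120.0], 0.91)]
side hook [([546.0, 312.0, 157.0], 0.64), ([518.0, 293.0, -1.0], 0.22)]
side rail_top [([504.0, -158.0, 196.0], 0.82)]
side rail [([501.0, -162.0, 1.0], 0.93)]
side oil_bottle [([583.0, 568.0, -0.0], 0.89)]
side mill [([516.0, 293.0, 3.0], 0.62), ([688.0, 5
[... 502 characters left out ...]
0.16)]
top mill [([693.0, 58.0, -2.0], 0.78)]
top honey_jar [([397.0, 95.0, 1.0], 0.73)]
top tall_tin [([694.0, -41.0, 3.0], 0.83)]
top short_tin [([693.0, -134.0, 0.0], 0.61)]
{'camera_matrix': array([[357.72268212,   0.        , 320.32738264],
       [  0.        , 357.72268212, 207.87175738],
       [  0.        ,   0.        ,   1.        ]]), 'mount': array([[ 8.78882915e-05, -3.16015748e-01,  9.48753940e-01,
        -1.77123828e+02],
       [ 9.99999560e-01,  9.14302193e-04,  2.11904932e-04,
         9.79897262e-03],
       [-9.34413104e-04,  9.48753504e-01,  3.16015689e-01,
        -8.07937787e+01],
       [ 0.00000000e+00,  0.00000000e+00,  0.00000000e+00,
         1.00000000e+00]])}
```

```bash
python3 -c "
import cv2,numpy as np
a=cv2.imread('pics/side0.png');b=cv2.imread('pics/top0.png')
cv2.imwrite('pics/both.png',cv2.resize(np.vstack([a,b]),(480,600)))"
```

```text
(no output)
```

View pics/both.png

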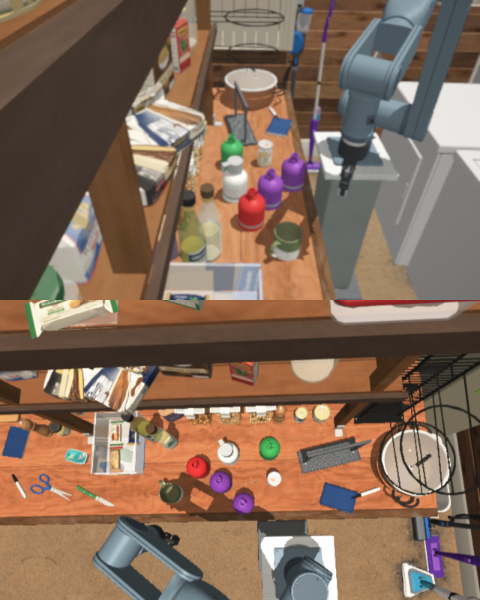

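```bash
cat > h.py <<'E'
from workcell import env, optics
import cv2, numpy as np
from scipy.spatial.transform import Rotation as R
def cal(c):
    k=optics.get_calibration(c)
    if "mount" in k:
        s=env.observe(); T=np.eye(4); T[:3,:3]=R.from_euler('xyz',s["tcp_rot"],degrees=True).as_matrix(); T[:3,3]=s["position"]
        M=np.linalg.inv(T@k["mount"]); return k["camera_matrix"],cv2.Rodrigues(M[:3,:3])[0],M[:3,3]
    return k["camera_matrix"],np.array(k["rvec"],float),np.array(k["tvec"],float)
def proj(C,P): return cv2.projectPoints(np.float64(P).reshape(-1,3),C[1],C[2],C[0],None)[0].reshape(-1,2)
def plane(C,uv,z):
    Rm=cv2.Rodrigues(C[1])[0]; o=-Rm.T@np.ravel(C[2]); d=Rm.T@np.linalg.inv(C[0])@np.array([*uv,1.]); return o+d*(z-o[2])/d[2]
def delta(p,rot=None):
    """world goal TCP -> shift in tool axes (m), turn (deg)"""
    s=env.observe(); r=R.from_euler('xyz',s["tcp_rot"],degrees=True)
    dp=r.inv().apply(np.array(p)-s["position"])/1000
    dr=(r.inv()*rot).as_rotvec(degrees=True) if rot is not None else np.zeros(3)
    return dp.round(4),dr.round(2)
def down(yaw):  # tool x down, tool y at world angle yaw
    x=np.array([0,0,-1.]);y=np.array([np.cos(np.radians(yaw)),np.sin(np.radians(yaw)),0]);return R.from_matrix(np.c_[x,y,np.cross(x,y)])
E
python3 - <<'E'
from h import *
a=cv2.imread('pics/top0.png')
for c in("side","top"):
    print(c,proj(cal(c),[[520,294,164],[504,-161,200]]).round())
C=cal("top")
u,v=proj(C,[[520,294,164]])[0].astype(int);p=cv2.resize(a[v-40:v+60,u-50:u+50],(400,400),interpolation=3);print(u,v)
u,v=proj(C,[[504,-161,200]])[0].astype(int);q=cv2.resize(a[v-50:v+50,u-50:u+50],(400,400),interpolation=3);print(u,v)
cv2.imwrite('pics/c.png',np.hstack([p,q]))
s=env.observe(); r=R.from_euler('xyz',s["tcp_rot"],degrees=True).as_matrix();print(r.round(2))
E
```

```text
side [[311. 214.]
 [320. 123.]]
top [[300. 197.]
 [453. 196.]]
300 197
452 196
[[ 0.    0.36  0.93]
 [-0.    0.93 -0.36]
 [-1.   -0.    0.  ]]
```

View pics/c.png

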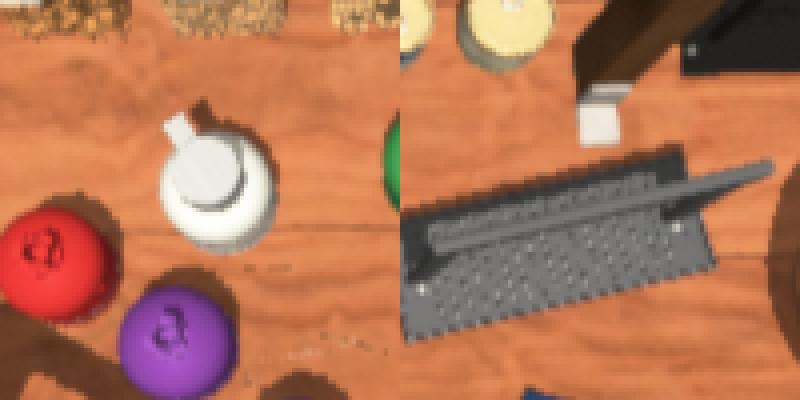

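```bash
python3 - <<'E'
from h import *
C=cal("top")
c=plane(C,(301.75,199.5),164);h=plane(C,(294.3,188.5),159);print(c,h,np.degrees(np.arctan2(*(h-c)[1::-1])))
a=plane(C,(402+8.5,146+59.5),200);b=plane(C,(402+92.7,146+41.5),200);print(a,b,(a+b)/2,np.linalg.norm(a-b),np.degrees(np.arctan2(*(a-b)[1::-1])))
# go above cup for wrist look
yaw=20+90+ 0
for y in(-65,115): print(delta((440,260,300),down(y)))
E
```

```text
[512.68572465 288.78425705 164.        ] [548.95952605 312.273921   159.        ] 32.92570290341808
[479.55337556 -36.26531223 200.        ] [ 526.66384694 -285.0627578   200.        ] [ 503.10861125 -160.66403501  200.        ] 253.2184144916651 100.72216823190132
(array([-0.1041, -0.1495,  0.3175]), array([133.99,   0.  ,  -0.  ]))
(array([-0.1041, -0.1495,  0.3175]), array([-46.01,   0.  ,   0.  ]))
```

```bash
python3 - <<'E'
from h import *
print(delta((356,402,250),down(96)))
E
```

```text
(array([-0.0541, -0.0471,  0.1882]), array([-27.01,   0.  ,   0.  ]))
```

Call:
play_rows(
  dp=[
    [-0.03,-0.008,0.03],
    [-0.054,-0.018,0.07],
    [-0.054,-0.028,0.11],
    [-0.054,-0.038,0.15],
    [-0.054,-0.047,0.188],
  ],
  dr=[
    [-5,0,0],
    [-11,0,0],
    [-17,0,0],
    [-22,0,0],
    [-27,0,0],
  ],
  claw=[1,1,1,1,1],
)

```text
time: 1.62
position: [354.6, 403.1, 250.9]
tcp_rot: [29.8, 89.9, 36.1]
ft_force: [-0.1, 0.2, -0.3]
gripper_width: 85.4
```

```bash
python3 - <<'E'
from h import *
print(delta((516,292,240),down(123)))
E
```

```text
(array([ 0.0111, -0.1281,  0.1482]), array([-26.7 ,   0.12,  -0.03]))
```

Call:
play_rows(
  dp=[
    [0,-0.026,0.03],
    [0,-0.052,0.06],
    [0.005,-0.078,0.09],
    [0.011,-0.104,0.12],
    [0.011,-0.128,0.148],
  ],
  dr=[
    [-5,0,0],
    [-11,0,0],
    [-17,0,0],
    [-22,0,0],
    [-27,0,0],
  ],
  claw=[1,1,1,1,1],
)

```text
time: 2.03
position: [515.0, 290.1, 237.8]
tcp_rot: [171.8, 89.9, -155.0]
ft_force: [0.6, 0.9, 0.6]
gripper_width: 85.5
```

Call:
play_rows(
  dp=[
    [0,0,0],
    [0,0,0],
  ],
  dr=[
    [0,0,0],
    [0,0,0],
  ],
  claw=[1,1],
)

```text
time: 2.2
position: [515.2, 290.4, 238.1]
tcp_rot: [162.7, 89.9, -164.6]
ft_force: [-0.5, 0.0, -0.2]
gripper_width: 85.5
```

```bash
python3 - <<'E'
from h import *
C=cal("wrist"); im=optics.camera("wrist")
cv2.imwrite("pics/w1.png",im[:,:,::-1])
for q in("cup","hook","bottle"): print(q,[(np.round(d["location"],1).tolist(),round(d["confidence"],2)) for d in optics.tip_of("wrist",q)][:3])
print(proj(C,[[515,291,164],[550,313,159]]), env.observe()["position"],env.observe()["tcp_rot"])
E
```

```text
cup [([517.8, 291.1, 123.3], 0.83)]
hook [([547.1, 309.5, 160.1], 0.93)]
bottle [([456.5, 428.6, 1.6], 0.85), ([532.5, 110.2, 1.3], 0.85), ([388.9, 326.5, -2.1], 0.82)]
[[321.48808228 204.69914872]
 [320.82661967 252.68176025]] [512.70689366 293.05237599 239.19831971] [ 68.42787505  89.97859581 101.46351339]
```

View pics/w1.png

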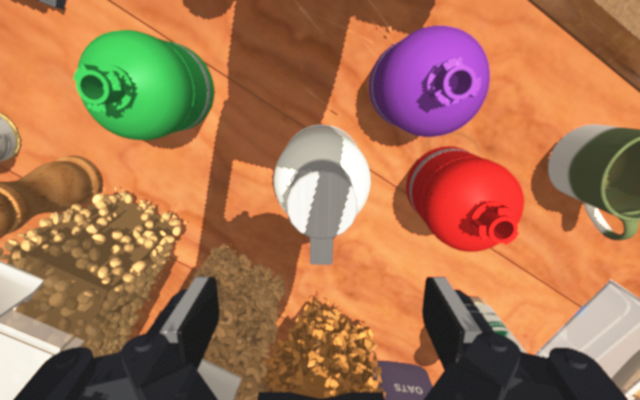

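```bash
cat >> h.py <<'E'
def ray(uv,xt):  # wrist pixel -> tool-frame point (mm) on plane tool x = xt
    k=optics.get_calibration("wrist");M=k["mount"];d=M[:3,:3]@np.linalg.inv(k["camera_matrix"])@np.array([*uv,1.]);o=M[:3,3];return o+d*(xt-o[0])/d[0]
E
python3 - <<'E'
from h import *
print(ray((323,203),75),ray((321,262),79), ray((321,241),75))
E
```

```text
[75.          1.66421281 -0.80657667] [79.          0.27310498 49.68404332] [75.          0.23168368 29.76699853]
```

Call:
play_rows(
  dp=[
    [0.025,0.0017,0],
    [0.055,0.0017,0],
    [0.085,0.0017,0],
    [0.107,0.0017,0],
    [0.116,0.0017,0],
  ],
  dr=[
    [0,0,0],
    [0,0,0],
    [0,0,0],
    [0,0,0],
    [0,0,0],
  ],
  claw=[1,1,1,1,1],
)

```text
time: 2.82
position: [509.5, 294.0, 119.8]
tcp_rot: [164.5, 89.7, -162.4]
ft_force: [-0.8, 0.3, 0.0]
gripper_width: 85.2
```

Call:
play_rows(
  dp=[
    [0,0,0],
    [0,0,0],
    [0,0,0],
    [0,0,0],
    [0,0,0],
  ],
  dr=[
    [0,0,0],
    [0,0,0],
    [0,0,0],
    [0,0,0],
    [0,0,0],
  ],
  claw=[0.8,0.7,0.6,0.5,0.4],
)

```text
time: 3.23
position: [514.2, 294.9, 125.8]
tcp_rot: [2.7, 89.7, 35.7]
ft_force: [-2.1, 2.0, 8.5]
gripper_width: 34.4
```

Call:
play_rows(
  dp=[
    [0,0,0],
    [0,0,0],
    [0,0,0],
    [0,0,0],
    [0,0,0],
  ],
  dr=[
    [0,0,0],
    [0,0,0],
    [0,0,0],
    [0,0,0],
    [0,0,0],
  ],
  claw=[0.3,0.2,0.2,0.2,0.2],
)

```text
time: 3.65
position: [514.9, 295.4, 127.1]
tcp_rot: [-0.2, 89.6, 32.8]
ft_force: [-2.7, 2.9, 11.6]
gripper_width: 17.3
```

```bash
python3 - <<'E'
from h import *
im=optics.camera("wrist"); t=optics.camera("top"); s=optics.camera("side")
def b(i,u,v): return cv2.resize(i[v-50:v+50,u-50:u+50],(400,400),interpolation=2)
cv2.imwrite("pics/w2.png",np.hstack([cv2.resize(im,(480,300)),b(s,311,214)[:300]] )[:, :, ::-1][:, :800])
print(env.observe()["gripper_width"],env.observe()["ft_force"])
E
```

```text
17.268401469485173 [-2.66255455  3.6575319  11.98153246]
```

View pics/w2.png

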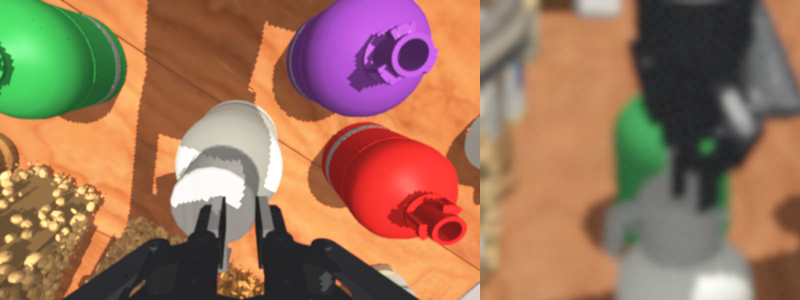

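```bash
python3 - <<'E'
from h import *
k=optics.get_calibration("wrist");Mi=np.linalg.inv(k["mount"])
def pt(P): return cv2.projectPoints(np.float64(P).reshape(-1,3),cv2.Rodrigues(Mi[:3,:3])[0],Mi[:3,3],k["camera_matrix"],None)[0].reshape(-1,2).round()
print(pt([[0,9,0],[0,-9,0],[-13,43,0],[-13,-43,0],[-37,9,0],[-37,9,-15]]))
C=cal("wrist");print(proj(C,[[516,292,164],[516,292,0],[550,313,159]]).round())
for c in("wrist","top","side"):
  for q in("cup","hook","bottle"): print(c,q,[(np.round(d["location"],1).tolist(),round(d["confidence"],2)) for d in optics.tip_of(c,q)][:3])
print(env.observe()["position"])
E
```

```text
[[338. 246.]
 [304. 246.]
 [406. 257.]
 [236. 257.]
 [342. 281.]
 [342. 251.]]
[[313. 280.]
 [317. 184.]
 [312. 346.]]
wrist cup [([525.5, 284.2, 118.2], 0.56)]
wrist hook [([555.3, 300.3, 156.0], 0.81)]
wrist bottle [([387.3, 325.2, 2.9], 0.97), ([531.9, 110.1, 1.4], 0.97), ([519.0, 295.3, 8.1], 0.75)]
top cup [([525.7, 284.2, 119.3], 0.48)]
top hook [([553.3, 292.9, 156.9], 0.43)]
top bottle [([532.2, 111.4, 3.0], 0.98), ([458.8, 427.7, -1.2], 0.97), ([392.4, 324.3, 0.1], 0.61)]
side cup [([526.7, 281.8, 114.9], 0.73)]
side hook [([554.5, 299.9, 154.9], 0.61)]
side bottle [([297.3, 225.2, 1.9], 0.87), ([458.9, 429.5, 3.0], 0.75), ([515.3, 295.0, 3.8], 0.74)]
[514.86430416 295.41193671 127.08916681]
```

```bash
python3 - <<'E'
from h import *
im=optics.camera("wrist"); s=optics.camera("side")
a=cv2.resize(im[100:340,200:440],(400,400),interpolation=cv2.INTER_LANCZOS4)
b=cv2.resize(s[180:250,280:350],(400,400),interpolation=cv2.INTER_LANCZOS4)
cv2.imwrite("pics/w3.png",np.hstack([a,b])[:,:,::-1])
E
```

```text
(no output)
```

View pics/w3.png

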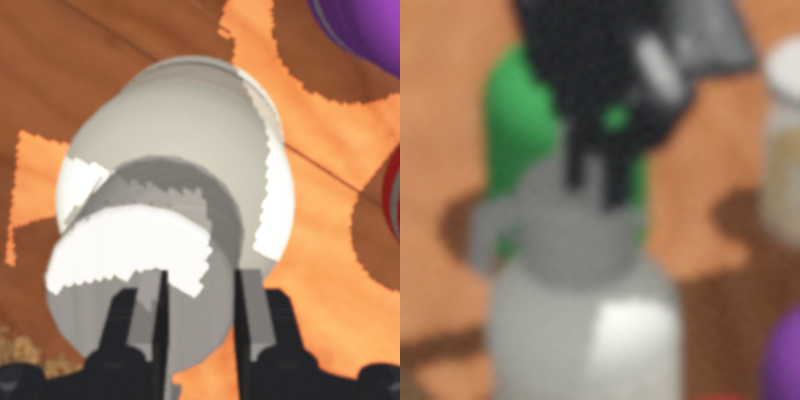

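Call:
play_rows(
  dp=[
    [-0.002,0,0],
    [-0.005,0.001,0],
    [-0.008,0.003,0],
    [-0.011,0.005,0],
  ],
  dr=[
    [0,0,0],
    [0,0,0],
    [0,0,0],
    [0,0,0],
  ],
  claw=[0.2,0.2,0.2,0.2],
)

```text
time: 4.68
position: [510.5, 298.3, 135.3]
tcp_rot: [4.2, 89.9, 37.2]
ft_force: [0.1, 1.8, -0.6]
gripper_width: 17.0
```

Call:
play_rows(
  dp=[
    [-0.005,0.003,0],
    [-0.012,0.005,0],
    [-0.025,0.005,0],
    [-0.025,0.005,0],
  ],
  dr=[
    [0,0,0],
    [0,0,0],
    [0,0,0],
    [0,0,0],
  ],
  claw=[0.2,0.2,0.2,0.2],
)

```text
time: 5.02
position: [508.9, 302.4, 161.6]
tcp_rot: [-18.3, 89.8, 14.7]
ft_force: [0.7, 0.2, 0.3]
gripper_width: 17.2
```

```bash
python3 - <<'E'
from h import *
im=optics.camera("wrist"); s=optics.camera("side"); t=optics.camera("top")
a=cv2.resize(im[100:340,200:440],(400,400),interpolation=cv2.INTER_LANCZOS4)
b=cv2.resize(s[180:250,280:350],(400,400),interpolation=cv2.INTER_LANCZOS4)
cv2.imwrite("pics/w4.png",np.hstack([a,b])[:,:,::-1])
for c in("wrist","top","side"):
  for q in("cup","hook","bottle"): print(c,q,[(np.round(d["location"],1).tolist(),round(d["confidence"],2)) for d in optics.tip_of(c,q)][:4])
o=env.observe();print(o["position"],o["joint_positions"],o["ft_force"])
E
```

```text
wrist cup [([525.8, 292.7, 122.6], 0.97)]
wrist hook [([550.8, 310.7, 156.7], 0.64)]
wrist bottle [([390.6, 328.4, 6.2], 0.97), ([516.1, 292.5, 1.3], 0.85), ([687.8, 59.3, 2.1], 0.75), ([532.0, 110.1, 2.1], 0.64)]
top cup [([521.3, 289.1, 119.8], 0.58), ([690.7, 59.1, -3.8], 0.5)]
top hook [([545.7, 301.8, 158.9], 0.64), ([695.4, -136.8, -1.8], 0.56)]
top bottle [([527.7, 111.1, 1.0], 0.72), ([518.1, 296.9, 3.3], 0.63), ([462.3, 425.3, -0.1], 0.6), ([392.0, 325.8, 3.7], 0.57)]
side cup [([523.2, 291.2, 119.6], 0.91)]
side hook []
side bottle [([531.5, 111.2, 2.1], 0.95), ([514.9, 293.8, -0.9], 0.81), ([458.8, 427.0, -0.9], 0.76), ([294.5, 226.7, 3.0], 0.65)]
[507.3678777  301.8010259  158.66980802] [ 1.99278876e+01  2.04493619e+01  8.53889999e+01  7.95407399e-06
  7.41846284e+01 -1.03054295e+02] [ 0.26514952  0.60958936 -1.35119794]
```

View pics/w4.png

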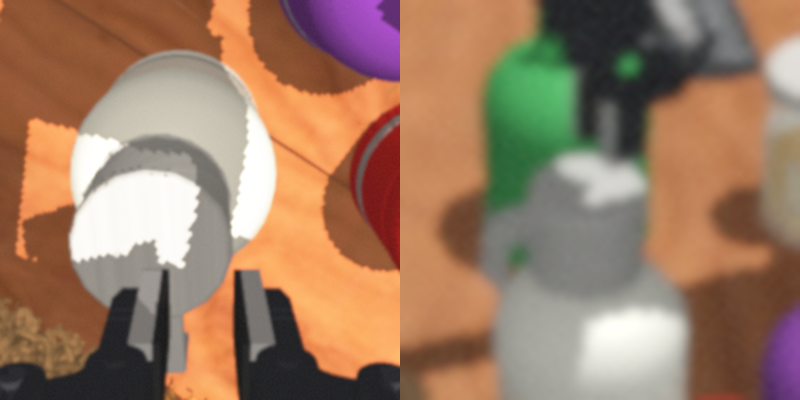

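```bash
python3 - <<'E'
from h import *
C=cal("side");print(proj(C,[[508.5,301.5,160],[508.5,301.5,180],[508.5,301.5,198]]))
s=optics.camera("side");t=optics.camera("top")
d=optics.silhouettes("wrist","cup")
print(env.observe()["position"])
E
```

```text
[[315.59798107 216.54471441]
 [315.6508271  210.41079538]
 [315.69922583 204.79308011]]
[507.46855662 301.83625445 158.86428101]
```

```bash
python3 - <<'E'
from h import *
c=ray((290,246),-4.5);h=ray((305,323),0.5);h2=ray((302,312),0);print(c,h,h2,np.degrees(np.arctan2(h[1]-c[1],h[2]-c[2])))
E
```

```text
[ -4.5        -16.38472598  -2.31733733] [ 0.5        -9.32412965 49.31157719] [  0.         -10.93897067  41.4354657 ] 7.787270640288785
```

Call:
play_rows(
  dp=[
    [-0.02,0,0],
    [-0.04,-0.008,0],
    [-0.04,-0.0165,0],
    [-0.04,-0.0165,0],
    [-0.04,-0.0165,0],
  ],
  dr=[
    [0,0,0],
    [0,0,0],
    [0,0,0],
    [0,0,0],
    [0,0,0],
  ],
  claw=[0.2,0.4,0.7,1,1],
)

```text
time: 6.18
position: [516.3, 287.6, 198.3]
tcp_rot: [156.3, 90.0, -170.8]
ft_force: [0.4, -1.4, -1.2]
gripper_width: 64.7
```

```bash
python3 - <<'E'
from h import *
im=optics.camera("wrist")
a=cv2.resize(im[100:340,160:480],(800,600),interpolation=cv2.INTER_LANCZOS4)
cv2.imwrite("pics/w5.png",a[:,:,::-1])
for q in("cup","hook"): print(q,[(np.round(d["location"],1).tolist(),round(d["confidence"],2)) for d in optics.tip_of("wrist",q)][:4])
o=env.observe();print(o["position"],o["tcp_rot"],o["gripper_width"])
E
```

```text
cup [([523.9, 291.0, 119.3], 0.93)]
hook [([550.8, 307.2, 161.2], 0.74)]
[515.59725403 287.96524581 197.69882928] [ 160.67292195   89.87313112 -166.34426325] 85.02082119907735
```

View pics/w5.png

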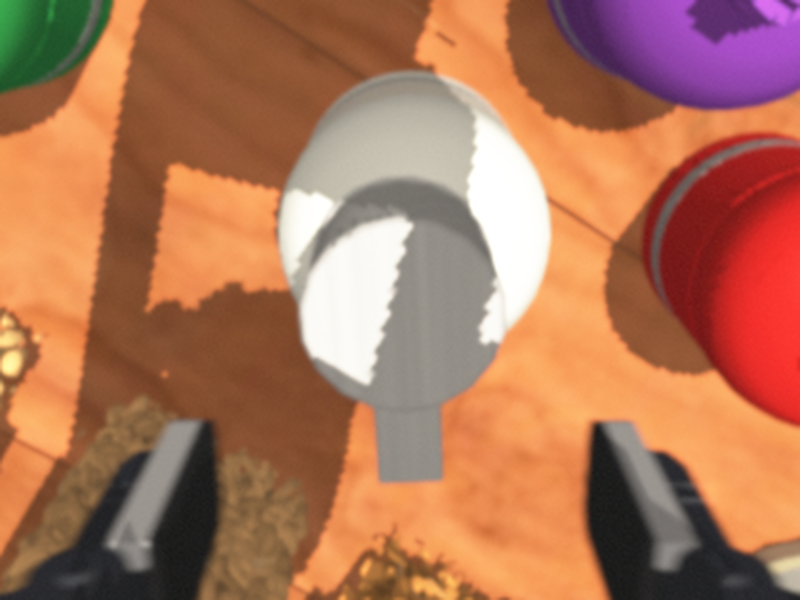

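```bash
python3 - <<'E'
from h import *
c=ray((320.8,224.4),34.5);h=ray((324,292),38.5);print(c,h,np.degrees(np.arctan2(h[1]-c[1],h[2]-c[2])))
E
```

```text
[34.5        -0.05122049  0.52179028] [38.5         2.23373974 51.96944217] 2.543023708534094
```

Call:
play_rows(
  dp=[
    [0.025,0,0.0005],
    [0.055,0,0.0005],
    [0.085,0,0.0005],
    [0.105,0,0.0005],
    [0.111,0,0.0005],
  ],
  dr=[
    [0,0,0],
    [0,0,0],
    [0,0,0],
    [0,0,0],
    [0,0,0],
  ],
  claw=[1,1,1,1,1],
)

```text
time: 6.75
position: [513.4, 287.5, 83.3]
tcp_rot: [164.7, 89.5, -162.3]
ft_force: [-0.4, 0.1, -0.4]
gripper_width: 85.1
```

Call:
play_rows(
  dp=[
    [0,0,0],
    [0,0,0],
    [0,0,0],
    [0,0,0],
    [0,0,0],
  ],
  dr=[
    [0,0,0],
    [0,0,0],
    [0,0,0],
    [0,0,0],
    [0,0,0],
  ],
  claw=[0.9,0.8,0.7,0.65,0.6],
)

```text
time: 7.17
position: [518.0, 288.8, 89.8]
tcp_rot: [-12.6, 89.8, 20.4]
ft_force: [-1.2, 0.1, 4.8]
gripper_width: 53.3
```

Call:
play_rows(
  dp=[
    [0,0,0],
    [0,0,0],
    [0,0,0],
    [0,0,0],
    [0,0,0],
  ],
  dr=[
    [0,0,0],
    [0,0,0],
    [0,0,0],
    [0,0,0],
    [0,0,0],
  ],
  claw=[0.55,0.5,0.45,0.4,0.4],
)

```text
time: 7.58
position: [518.0, 288.8, 89.1]
tcp_rot: [-10.8, 89.8, 22.2]
ft_force: [0.6, 0.7, 6.3]
gripper_width: 53.1
```

Call:
play_rows(
  dp=[
    [-0.002,0,0],
    [-0.005,0,0],
    [-0.012,0,0],
    [-0.025,0,0],
    [-0.045,0,0],
  ],
  dr=[
    [0,0,0],
    [0,0,0],
    [0,0,0],
    [0,0,0],
    [0,0,0],
  ],
  claw=[0.4,0.4,0.4,0.4,0.4],
)

```text
time: 8.0
position: [515.0, 287.5, 131.4]
tcp_rot: [166.8, 89.7, -160.2]
ft_force: [-0.7, 0.8, -0.0]
gripper_width: 53.0
```

Call:
play_rows(
  dp=[
    [-0.02,0,0],
    [-0.05,0,0],
    [-0.08,0,0],
    [-0.1,0,0],
    [-0.1,0,0],
  ],
  dr=[
    [0,0,0],
    [0,0,0],
    [0,0,0],
    [0,0,0],
    [0,0,0],
  ],
  claw=[0.4,0.4,0.4,0.4,0.4],
)

```text
time: 8.42
position: [519.0, 289.0, 238.5]
tcp_rot: [-15.6, 89.5, 17.4]
ft_force: [1.1, 0.0, 0.1]
gripper_width: 53.1
```

```bash
python3 - <<'E'
from h import *
o=env.observe();print(o["position"],o["gripper_width"],o["ft_force"],o["joint_positions"])
im=optics.camera("wrist"); cv2.imwrite("pics/w6.png",im[80:320,160:480][:,:,::-1])
for c in("wrist","top"):
  if c=="top": optics.camera(c)
  for q in("cup","hook"): print(c,q,[(np.round(d["location"],1).tolist(),round(d["confidence"],2)) for d in optics.tip_of(c,q)][:4])
E
```

```text
[518.98219918 288.96834191 238.51839095] 53.0541885599953 [1.06202371 0.04670813 0.09501124] [ 1.83643773e+01  1.77102650e+01  7.80536973e+01 -8.61656371e-03
  8.37468470e+01 -1.04623162e+02]
wrist cup [([523.4, 289.8, 267.3], 0.68)]
wrist hook [([522.6, 292.9, 268.7], 0.42)]
top cup [([521.8, 291.1, 261.1], 0.58)]
top hook []
```

View pics/w6.png

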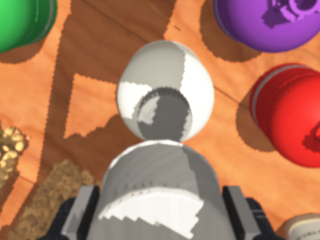

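```bash
cat >> h.py <<'E'
def avg(n=6,cam="top"):
    P=[];Z=[];Y=[]
    for i in range(n):
        s=env.observe();P.append(s["position"]);m=R.from_euler('xyz',s["tcp_rot"],degrees=True).as_matrix();Y.append(np.degrees(np.arctan2(m[1,1],m[0,1])));optics.camera(cam)
    return np.mean(P,0),np.std(P,0),np.mean(Y)
E
python3 - <<'E'
from h import *
p,s,y=avg();print(p,s,y)
d=np.array([463,-138,p[2]])-p
r=down(y); print(r.inv().apply(d), 98-y)
E
```

```text
[516.24209207 288.06235288 231.61569667] [0.27552928 0.11418864 0.43294926] 122.98317816301926
[   0.         -328.40945861 -276.6063564 ] -24.98317816301926
```

Call:
play_rows(
  dp=[
    [0,-0.015,-0.012],
    [0,-0.04,-0.033],
    [0,-0.07,-0.058],
    [0,-0.1,-0.084],
    [0,-0.13,-0.11],
  ],
  dr=[
    [1,0,0],
    [3,0,0],
    [5,0,0],
    [7.5,0,0],
    [10,0,0],
  ],
  claw=[0.4,0.4,0.4,0.4,0.4],
)

```text
time: 9.43
position: [494.8, 118.1, 232.8]
tcp_rot: [-77.0, 90.0, -54.0]
ft_force: [0.5, -1.0, -0.6]
gripper_width: 52.9
```

```bash
python3 - <<'E'
from h import *
p=np.array([516.24,288.06,231.6])+down(122.98).apply([0,-130,-110])
print(p); d=np.array([463,-138,231.6])-p
print(down(112.98).inv().apply(d)); print(avg(1))
E
```

```text
[494.73034309 119.13003031 231.6       ]
[   0.         -224.33666013 -129.59834135]
(array([494.79172908, 118.09944751, 232.81099669]), array([0., 0., 0.]), np.float64(112.93228469989933))
```

Call:
play_rows(
  dp=[
    [0,-0.03,-0.017],
    [0,-0.06,-0.035],
    [0,-0.09,-0.052],
    [0,-0.12,-0.069],
    [0,-0.15,-0.087],
  ],
  dr=[
    [2,0,0],
    [4,0,0],
    [6,0,0],
    [8,0,0],
    [10,0,0],
  ],
  claw=[0.4,0.4,0.4,0.4,0.4],
)

```text
time: 9.9
position: [473.6, -54.0, 233.1]
tcp_rot: [-25.8, 90.0, -12.9]
ft_force: [0.8, -0.2, 0.0]
gripper_width: 53.1
```

```bash
python3 - <<'E'
from h import *
p=np.array([494.73,119.13,231.6])+down(112.98).apply([0,-150,-87])
print(p); d=np.array([463,-138,231.6])-p
print(down(102.98).inv().apply(d)); print(avg(1))
E
```

```text
[473.1956848  -52.93182979 231.6       ]
[  0.         -80.6044911  -29.04241014]
(array([473.60113191, -54.04486321, 233.11628318]), array([0., 0., 0.]), np.float64(102.9133783004794))
```

Call:
play_rows(
  dp=[
    [0,-0.03,-0.011],
    [0,-0.055,-0.02],
    [0,-0.0725,-0.026],
    [0,-0.0806,-0.029],
    [0,-0.0806,-0.029],
  ],
  dr=[
    [2,0,0],
    [4,0,0],
    [5,0,0],
    [5,0,0],
    [5,0,0],
  ],
  claw=[0.4,0.4,0.4,0.4,0.4],
)

```text
time: 10.37
position: [463.7, -139.1, 232.8]
tcp_rot: [-132.7, 90.0, -124.8]
ft_force: [1.0, -0.2, -1.9]
gripper_width: 53.4
```

```bash
python3 - <<'E'
from h import *
print(avg(5,"top"))
C=cal("wrist");im=optics.camera("wrist"); cv2.imwrite("pics/w7.png",im[:,:,::-1])
p0=np.array([503.5,-161,200.]);a=np.radians(100.7);u=np.array([np.cos(a),np.sin(a),0]);n=np.array([u[1],-u[0],0])
print(proj(C,[p0+u*130-n*6,p0+u*130+n*6,p0-u*130-n*6,p0-u*130+n*6]).round(1))
E
```

```text
(array([ 463.74385591, -137.3926936 ,  232.8441847 ]), array([0.0484939 , 0.95524652, 0.04450792]), np.float64(97.9873243465379))
[[474.  258.7]
 [472.3 275.1]
 [ 78.  274.7]
 [ 82.6 290.7]]
```

View pics/w7.png

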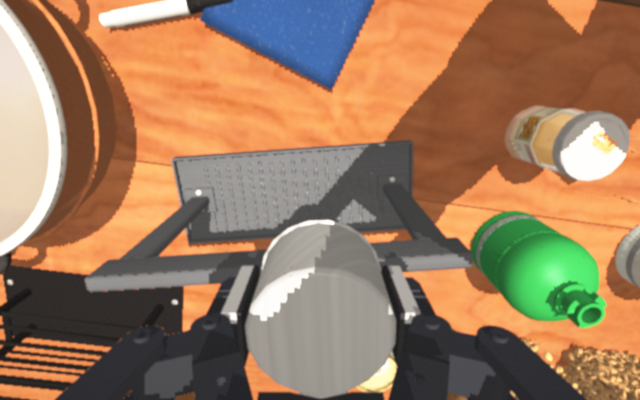

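```bash
python3 - <<'E'
import cv2
im=cv2.imread("pics/w7.png")
l=cv2.resize(im[240:310,75:225],(400,600*2//6+0),interpolation=cv2.INTER_CUBIC)
a=cv2.resize(im[225:300,70:220],(800,400),interpolation=2);b=cv2.resize(im[225:300,400:490],(480,400),interpolation=2)
cv2.imwrite("pics/z.png",cv2.resize(cv2.hconcat([a[:,:300],b]),(780,400)))
g=cv2.cvtColor(im,6)
for c in(110,140,170,200,430,445,460): print(c,g[235:305,c].tolist())
E
```

```text
110 [189, 188, 187, 184, 184, 184, 185, 186, 186, 186, 182, 183, 183, 182, 179, 178, 177, 178, 175, 175, 174, 171, 172, 167, 143, 103, 82, 79, 78, 82, 82, 81, 84, 83, 84, 83, 83, 83, 88, 96, 111, 128, 138, 146, 148, 151, 151, 150, 148, 149, 148, 147, 143, 137, 123, 93, 60, 46, 45, 46, 45, 46, 48, 45, 47, 44, 46, 44, 46, 46]
140 [183, 185, 185, 182, 172, 155, 124, 102, 90, 87, 85, 87, 88, 88, 87, 88, 86, 86, 86, 84, 83, 84, 89, 85, 80, 80, 81, 82, 82, 83, 84, 85, 86, 84, 86, 87, 87, 95, 111, 127, 140, 145, 150, 150, 151, 149, 150, 150, 151, 147, 143, 139, 126, 96, 62, 46, 46, 47, 44, 47, 48, 47, 45, 48, 47, 45, 46, 47, 44, 47]
170 [75, 72, 69, 66, 63, 64, 72, 93, 122, 149, 163, 172, 177, 179, 180, 181, 181, 180, 178, 172, 149, 111, 85, 81, 83, 83, 83, 85, 85, 86, 85, 84, 87, 88, 87, 97, 110, 128, 139, 147, 150, 152, 153, 151, 152, 151, 150, 149, 147, 144, 136, 123, 94, 64, 48, 45, 47, 46, 48, 46, 46, 49, 47, 47, 46, 57, 67, 67, 57, 49]
200 [76, 79, 77, 75, 69, 69, 75, 84, 93, 111, 140, 166, 180, 186, 189, 192, 192, 188, 166, 122, 90, 84, 84, 86, 87, 86, 88, 87, 89, 87, 88, 88, 89, 96,
[... 495 characters left out ...]
 170, 155, 135, 109]
445 [177, 147, 111, 78, 65, 64, 65, 65, 65, 64, 63, 68, 77, 85, 86, 89, 88, 90, 102, 119, 138, 147, 152, 154, 154, 155, 156, 154, 152, 149, 148, 144, 138, 136, 153, 171, 178, 180, 180, 182, 182, 182, 181, 179, 177, 178, 178, 180, 182, 183, 182, 182, 182, 181, 183, 180, 178, 178, 177, 177, 178, 179, 180, 181, 182, 184, 184, 184, 184, 184]
460 [192, 194, 194, 192, 180, 153, 115, 85, 69, 64, 64, 65, 65, 67, 67, 64, 65, 68, 72, 77, 79, 98, 130, 150, 155, 156, 154, 153, 151, 148, 147, 138, 137, 159, 183, 191, 192, 190, 188, 187, 187, 187, 188, 186, 187, 188, 186, 185, 184, 184, 184, 184, 184, 185, 186, 187, 188, 187, 187, 187, 186, 185, 188, 189, 190, 188, 187, 186, 184, 182]
```

View pics/z.png

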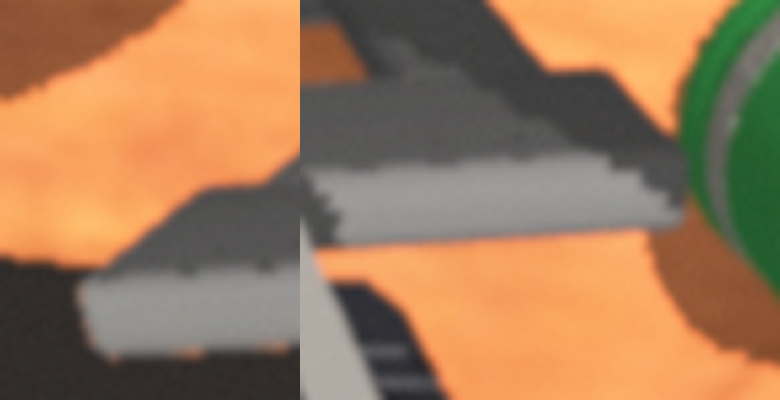

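```bash
python3 - <<'E'
from h import *
for X in(32.3,):
  P=np.array([ray(q,X) for q in [(110,282.6),(140,280.6),(170,279.1),(200,276.4),(430,262.1),(445,261.2)]])
  f=np.polyfit(P[:,1],P[:,2],1);print(P.round(1),f,np.degrees(np.arctan(f[0])))
  for a,b in [((110,275.3),(110,290)),((430,255),(430,269.3))]: print(ray(b,X)-ray(a,X))
print(ray((85,283),32.3),ray((472,260),32.3))
# cup base in image (bottom)
print(ray((322,320),-72),)
E
```

```text
[[  32.3 -139.6   41.2]
 [  32.3 -119.5   39.7]
 [  32.3  -99.5   38.6]
 [  32.3  -79.5   36.6]
 [  32.3   71.1   26. ]
 [  32.3   80.8   25.3]] [-0.07212251 31.12930642] -4.125172571372766
[ 0.         -2.0416     11.04471695]
[ 0.          1.01008495 10.31995826]
[  32.3        -156.22915758   41.53482548] [32.3        98.23195837 24.46533306]
[-72.           0.33196348  -4.98070197]
```

```bash
python3 - <<'E'
from h import *
print(ray((322,395),-72))
for c in("side","top"):
  im=optics.camera(c)
  for q in("cup","hook","rail_top"): print(c,q,[(np.round(d["location"],1).tolist(),round(d["confidence"],2)) for d in optics.tip_of(c,q)][:2])
  cv2.imwrite(f"pics/{c}8.png",im[:,:,::-1])
print(avg(1)); print(proj(cal("side"),[[463,-138,280],[503,-161,200]]))
E
```

```text
[-72.           0.41183194  28.13486515]
side cup [([468.7, -137.4, 263.1], 0.74)]
side hook [([500.2, -129.3, 300.0], 0.76), ([519.5, 287.8, 149.1], 0.45)]
side rail_top [([500.8, -159.7, 198.1], 0.79)]
top cup []
top hook [([515.8, 294.2, 131.6], 0.54), ([498.1, -133.2, 299.0], 0.45)]
top rail_top [([505.2, -161.3, 200.6], 0.9)]
(array([ 463.69459197, -137.66664703,  232.91829782]), array([0., 0., 0.]), np.float64(97.99804828582538))
[[332.53710073 103.78355533]
 [319.86384774 122.8939449 ]]
```

Call:
play_rows(
  dp=[
    [0.0,0,-0.0025],
    [0.02,0,-0.0025],
    [0.04,0,-0.0025],
    [0.055,0,-0.0025],
    [0.06,0,-0.0025],
  ],
  dr=[
    [-1,0,0],
    [-1,0,0],
    [-1,0,0],
    [-1,0,0],
    [-1,0,0],
  ],
  claw=[0.4,0.4,0.4,0.4,0.4],
)

```text
time: 11.53
position: [459.6, -137.4, 170.6]
tcp_rot: [141.7, 89.8, 150.7]
ft_force: [-1.2, -0.1, -0.7]
gripper_width: 53.2
```

Call:
play_rows(
  dp=[
    [0.004,0,0],
    [0.008,0,0],
    [0.012,0,0],
    [0.016,0,0],
    [0.018,0,0],
  ],
  dr=[
    [0,0,0],
    [0,0,0],
    [0,0,0],
    [0,0,0],
    [0,0,0],
  ],
  claw=[0.4,0.4,0.4,0.4,0.4],
)

```text
time: 11.95
position: [461.3, -138.2, 154.9]
tcp_rot: [-37.5, 90.0, -28.5]
ft_force: [-0.9, -0.4, -0.4]
gripper_width: 53.2
```

Call:
play_rows(
  dp=[
    [0.002,0,0],
    [0.004,0,0],
    [0.006,0,0],
    [0.007,0,0],
    [0.008,0,0],
  ],
  dr=[
    [0,0,0],
    [0,0,0],
    [0,0,0],
    [0,0,0],
    [0,0,0],
  ],
  claw=[0.4,0.4,0.4,0.4,0.4],
)

```text
time: 12.37
position: [461.2, -138.1, 146.8]
tcp_rot: [-53.3, 90.0, -44.3]
ft_force: [-0.3, 0.3, -0.1]
gripper_width: 53.1
```

Call:
play_rows(
  dp=[
    [0.003,0,0],
    [0.006,0,0],
    [0.009,0,0],
    [0.012,0,0],
    [0.012,0,0],
  ],
  dr=[
    [0,0,0],
    [0,0,0],
    [0,0,0],
    [0,0,0],
    [0,0,0],
  ],
  claw=[0.4,0.4,0.4,0.4,0.4],
)

```text
time: 12.78
position: [460.7, -137.8, 134.1]
tcp_rot: [142.2, 89.9, 151.2]
ft_force: [-0.7, 0.8, -0.3]
gripper_width: 53.1
```

```bash
python3 - <<'E'
from h import *
im=optics.camera("wrist"); s=optics.camera("side")
o=env.observe();print(o["position"],o["ft_force"])
u,v=proj(cal("side"),[[475,-138,180]])[0].astype(int)
cv2.imwrite("pics/w9.png",np.hstack([im[150:400,180:460],cv2.resize(s[v-25:v+25,u-30:u+30],(300,250),interpolation=2)])[:,:,::-1])
for q in("cup","hook"): print(q,[(np.round(d["location"],1).tolist(),round(d["confidence"],2)) for d in optics.tip_of("side",q)][:2])
E
```

```text
[ 461.08502527 -138.05749123  134.69900353] [ 0.10268123 -0.54699719 -0.78483431]
cup [([467.3, -138.4, 163.9], 0.71)]
hook [([496.2, -132.3, 203.0], 0.58)]
```

View pics/w9.png

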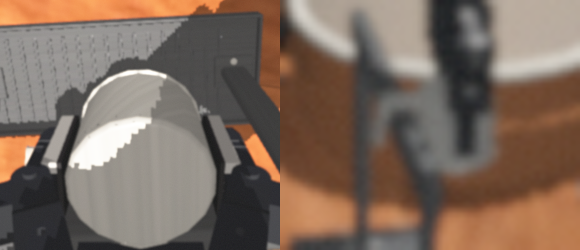

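Call:
play_rows(
  dp=[
    [0.002,0,0],
    [0.004,0,0],
    [0.005,0,0],
    [0.006,0,0],
    [0.006,0,0],
  ],
  dr=[
    [0,0,0],
    [0,0,0],
    [0,0,0],
    [0,0,0],
    [0,0,0],
  ],
  claw=[0.4,0.4,0.4,0.4,0.4],
)

```text
time: 13.4
position: [461.7, -138.3, 130.7]
tcp_rot: [-38.7, 89.9, -29.7]
ft_force: [-4.7, 2.2, 12.9]
gripper_width: 53.1
```

Call:
play_rows(
  dp=[
    [-0.001,0,0],
    [-0.0015,0,0],
    [-0.0015,0,0],
    [-0.0015,0,0],
    [-0.0015,0,0],
  ],
  dr=[
    [0,0,0],
    [0,0,0],
    [0,0,0],
    [0,0,0],
    [0,0,0],
  ],
  claw=[0.4,0.6,0.65,0.7,0.75],
)

```text
time: 13.82
position: [461.0, -138.1, 130.0]
tcp_rot: [142.0, 90.0, 150.9]
ft_force: [-0.8, -0.2, -0.2]
gripper_width: 64.3
```

Call:
play_rows(
  dp=[
    [0,0,0],
    [0,0,0],
    [0,0,0],
    [0,0,0],
    [0,0,0],
  ],
  dr=[
    [0,0,0],
    [0,0,0],
    [0,0,0],
    [0,0,0],
    [0,0,0],
  ],
  claw=[0.85,0.95,1,1,1],
)

```text
time: 14.23
position: [461.2, -138.1, 130.3]
tcp_rot: [136.0, 90.0, 145.0]
ft_force: [-0.5, 0.1, -0.7]
gripper_width: 85.8
```

```bash
python3 - <<'E'
from h import *
for c in("side","top","wrist"):
  optics.camera(c)
  for q in("cup","hook"): print(c,q,[(np.round(d["location"],1).tolist(),round(d["confidence"],2)) for d in optics.tip_of(c,q)][:2])
o=env.observe();print(o["position"],o["ft_force"],o["gripper_width"])
E
```

```text
side cup [([473.6, -140.5, 153.2], 0.43), ([503.4, -159.9, 197.5], 0.42)]
side hook [([492.4, -131.6, 198.4], 0.48)]
top cup [([472.0, -135.2, 150.2], 0.45), ([489.1, -135.8, 199.9], 0.36)]
top hook [([488.3, -136.8, 198.6], 0.4)]
wrist cup [([472.7, -132.9, 155.5], 0.9)]
wrist hook [([491.0, -135.6, 198.9], 0.71)]
[ 461.19968348 -138.12348137  130.40930736] [-0.66435115  0.33843015 -0.50003767] 85.2364333307276
```

Call:
play_rows(
  dp=[
    [-0.01,0,0],
    [-0.03,0,0],
    [-0.06,0,0],
    [-0.09,0,0],
    [-0.12,0,0],
  ],
  dr=[
    [0,0,0],
    [0,0,0],
    [0,0,0],
    [0,0,0],
    [0,0,0],
  ],
  claw=[1,1,1,1,1],
)

```text
time: 15.1
position: [460.9, -137.9, 252.4]
tcp_rot: [-32.5, 90.0, -23.5]
ft_force: [-0.2, 0.6, -0.7]
gripper_width: 85.3
```

```bash
python3 - <<'E'
from h import *
for c in("side","top","wrist"):
  im=optics.camera(c); cv2.imwrite(f"pics/{c}10.png",im[:,:,::-1])
  for q in("cup","hook","cap_top","bottle"): print(c,q,[(np.round(d["location"],1).tolist(),round(d["confidence"],2)) for d in optics.tip_of(c,q)][:4])
p,s,y=avg(2);print(p,s,y)
# cap approach: tool y yaw
for Y in (60,100,): print(down(y).inv().apply(np.array([517,293,231.6])-p))
o=env.observe();print(o["joint_positions"])
E
```

```text
side cup [([472.6, -137.9, 148.8], 0.68)]
side hook [([490.2, -133.7, 199.7], 0.86)]
side cap_top [([517.1, 292.5, 160.5], 0.52)]
side bottle [([515.3, 289.7, 1.8], 0.86), ([534.6, 108.4, 0.3], 0.81), ([459.6, 425.4, 1.5], 0.8), ([295.8, 224.3, -1.6], 0.79)]
top cup []
top hook [([490.7, -139.0, 197.0], 0.51)]
top cap_top [([515.0, 288.9, 162.5], 0.68), ([688.8, 55.4, -1.4], 0.26)]
top bottle [([513.6, 294.3, 1.0], 0.89), ([393.1, 325.3, 1.0], 0.85), ([532.7, 106.0, 1.0], 0.82), ([459.6, 425.8, -0.1], 0.81)]
wrist cup [([471.7, -136.4, 152.5], 0.98), ([695.4, -41.3, -1.4], 0.72)]
wrist hook [([491.0, -133.5, 195.6], 0.68)]
wrist cap_top []
wrist bottle [([517.3, 295.6, 1.1], 0.91), ([533.8, 108.2, 4.0], 0.62)]
[ 461.12832423 -138.07565733  250.15803882] [0.03141798 0.0098295  0.05081924] 98.98420207730041
[ 18.55803882 417.06193828 122.50390251]
[ 18.55803882 417.06193828 122.50390251]
[-2.99775286e+01  5.76493751e+00  9.14894229e+01 -2.89801264e-03
  8.27588318e+01 -1.28960471e+02]
```

Call:
play_rows(
  dp=[
    [0,0.025,0.007],
    [0,0.055,0.016],
    [0,0.09,0.026],
    [0,0.125,0.037],
    [0,0.16,0.047],
  ],
  dr=[
    [2,0,0],
    [5,0,0],
    [8,0,0],
    [11.5,0,0],
    [15,0,0],
  ],
  claw=[1,1,1,1,1],
)

```text
time: 16.37
position: [482.7, 28.7, 250.5]
tcp_rot: [1.9, 90.0, -4.4]
ft_force: [-0.5, -0.4, 0.1]
gripper_width: 85.5
```

```bash
python3 - <<'E'
from h import *
p=np.array([461.1,-138.1,250.2])+down(98.98).apply([0,160,47])
print(p); d=np.array([516,291.5,230])-p
print(down(83.98).inv().apply(d)); print(avg(1)[0])
E
```

```text
[482.5495657   27.27507712 250.2       ]
[ 20.2        266.27594896   5.55521668]
[482.748115    28.6559396  250.54173765]
```

Call:
play_rows(
  dp=[
    [0,0.032,0.001],
    [0,0.064,0.001],
    [0,0.096,0.002],
    [0,0.128,0.003],
    [0,0.16,0.003],
  ],
  dr=[
    [2,0,0],
    [5,0,0],
    [8,0,0],
    [11,0,0],
    [14,0,0],
  ],
  claw=[1,1,1,1,1],
)

```text
time: 16.83
position: [502.5, 187.4, 250.5]
tcp_rot: [9.0, 90.0, -11.1]
ft_force: [0.0, -0.2, 0.3]
gripper_width: 85.5
```

```bash
python3 - <<'E'
from h import *
p=np.array([482.55,27.28,250.2])+down(83.98).apply([0,160,3])
print(p); d=np.array([516,291.5,230])-p
print(down(69.98).inv().apply(d)); print(avg(1)[0])
E
```

```text
[502.31355373 186.08302876 250.2       ]
[ 20.2        103.73248785 -23.22988593]
[502.54503012 187.43347726 250.47900401]
```

Call:
play_rows(
  dp=[
    [0,0.035,-0.008],
    [0,0.07,-0.016],
    [0.01,0.095,-0.021],
    [0.02,0.104,-0.023],
    [0.02,0.104,-0.023],
  ],
  dr=[
    [0,0,0],
    [0,0,0],
    [0,0,0],
    [0,0,0],
    [0,0,0],
  ],
  claw=[1,1,1,1,1],
)

```text
time: 17.3
position: [515.1, 292.9, 227.6]
tcp_rot: [-144.7, 89.7, -164.5]
ft_force: [-1.2, -0.3, -1.2]
gripper_width: 85.8
```

```bash
python3 - <<'E'
from h import *
p,s,y=avg(3,"side");print(p,s,y)
C=cal("wrist");im=optics.camera("wrist"); cv2.imwrite("pics/w11.png",im[:,:,::-1])
for q in("cap_top","bottle","cap"): print(q,[(np.round(d["location"],1).tolist(),round(d["confidence"],2)) for d in optics.tip_of("wrist",q)][:4])
uv=proj(C,[[516,291.5,161]])[0];print(uv)
for q in("cap",):
  for d in optics.silhouettes("wrist",q)[:2]:
    v,u=np.nonzero(d["region"]);print(d["confidence"],u.min(),u.max(),v.min(),v.max(),u.mean(),v.mean())
u,v=uv.astype(int);cv2.imwrite("pics/w11c.png",cv2.resize(im[v-50:v+50,u-60:u+60],(600,500),interpolation=2)[:,:,::-1]);print(u,v)
E
```

```text
[515.41557688 291.62396543 228.57070155] [0.32594432 0.91443635 0.81659714] 70.10110438685483
cap_top [([514.4, 290.0, 159.7], 0.96)]
bottle [([457.1, 426.5, 0.9], 0.97), ([390.2, 324.5, 4.1], 0.94), ([518.5, 290.6, -0.7], 0.85), ([531.7, 111.4, 2.8], 0.63)]
cap [([518.1, 293.0, 133.5], 0.85)]
[321.75587035 205.32060456]
0.98 295 350 171 232 322.4510514865845 201.42095721537345
321 205
```

Call:
play_rows(
  dp=[
    [0.03,0.0013,0],
    [0.065,0.0013,0],
    [0.1,0.0013,0],
    [0.125,0.0013,0],
    [0.133,0.0013,0],
  ],
  dr=[
    [0,0,0],
    [0,0,0],
    [0,0,0],
    [0,0,0],
    [0,0,0],
  ],
  claw=[1,1,1,1,1],
)

```text
time: 18.12
position: [514.1, 291.3, 93.3]
tcp_rot: [-140.5, 89.6, -160.5]
ft_force: [-1.2, -0.1, -0.2]
gripper_width: 85.3
```

Call:
play_rows(
  dp=[
    [0,0,0],
    [0,0,0],
    [0,0,0],
    [0,0,0],
    [0,0,0],
  ],
  dr=[
    [0,0,0],
    [0,0,0],
    [0,0,0],
    [0,0,0],
    [0,0,0],
  ],
  claw=[0.8,0.7,0.6,0.55,0.5],
)

```text
time: 18.53
position: [518.0, 293.2, 99.3]
tcp_rot: [36.8, 89.8, 16.8]
ft_force: [-0.3, -0.2, 0.7]
gripper_width: 42.8
```

Call:
play_rows(
  dp=[
    [0,0,0],
    [0,0,0],
    [0,0,0],
    [0,0,0],
    [0,0,0],
  ],
  dr=[
    [0,0,0],
    [0,0,0],
    [0,0,0],
    [0,0,0],
    [0,0,0],
  ],
  claw=[0.45,0.4,0.35,0.3,0.3],
)

```text
time: 18.95
position: [517.9, 293.2, 99.1]
tcp_rot: [35.9, 89.8, 15.9]
ft_force: [-0.2, -1.0, 6.0]
gripper_width: 40.7
```

Call:
play_rows(
  dp=[
    [0,0,0],
    [0,0,0],
  ],
  dr=[
    [0,0,0],
    [0,0,0],
  ],
  claw=[0.3,0.3],
)

```text
time: 19.12
position: [517.9, 293.2, 99.1]
tcp_rot: [35.9, 89.8, 15.9]
ft_force: [0.3, -0.5, 5.1]
gripper_width: 40.6
```

Call:
play_rows(
  dp=[
    [0.001,0,0],
    [0.002,0,0],
    [0.003,0,0],
    [0.0045,0,0],
    [0.0045,0,0],
  ],
  dr=[
    [0,0,0],
    [0,0,0],
    [0,0,0],
    [0,0,0],
    [0,0,0],
  ],
  claw=[0.3,0.3,0.3,0.3,0.3],
)

```text
time: 19.53
position: [518.0, 293.2, 95.2]
tcp_rot: [35.8, 89.8, 15.8]
ft_force: [-1.4, -1.0, 11.2]
gripper_width: 40.7
```

Call:
play_rows(
  dp=[
    [0.001,0,0],
    [0.002,0,0],
    [0.002,0,0],
  ],
  dr=[
    [0,0,0],
    [0,0,0],
    [0,0,0],
  ],
  claw=[0.3,0.3,0.3],
)

```text
time: 19.78
position: [518.0, 293.3, 94.0]
tcp_rot: [34.4, 89.8, 14.4]
ft_force: [-3.7, -1.7, 13.8]
gripper_width: 40.7
```

Call:
play_rows(
  dp=[
    [0,0,0],
    [0,0,0],
    [0,0,0],
    [0,0,0],
    [0,0,0],
  ],
  dr=[
    [-5,0,0],
    [-11,0,0],
    [-17,0,0],
    [-23,0,0],
    [-29,0,0],
  ],
  claw=[0.3,0.3,0.3,0.3,0.3],
)

```text
time: 20.2
position: [518.6, 293.7, 94.1]
tcp_rot: [10.9, 89.7, 20.2]
ft_force: [-2.5, -0.9, 12.4]
gripper_width: 40.5
```

Call:
play_rows(
  dp=[
    [0,0,0],
    [0,0,0],
    [0,0,0],
    [0,0,0],
    [0,0,0],
  ],
  dr=[
    [-6,0,0],
    [-12,0,0],
    [-18,0,0],
    [-24,0,0],
    [-30,0,0],
  ],
  claw=[0.3,0.3,0.3,0.3,0.3],
)

```text
time: 20.62
position: [518.6, 293.8, 94.1]
tcp_rot: [-17.5, 89.7, 21.8]
ft_force: [-1.2, -0.0, 12.0]
gripper_width: 40.4
```

Call:
play_rows(
  dp=[
    [0,0,0],
    [0,0,0],
    [0,0,0],
  ],
  dr=[
    [-3,0,0],
    [-3,0,0],
    [-3,0,0],
  ],
  claw=[0.3,0.3,0.3],
)

```text
time: 20.87
position: [518.6, 293.8, 94.1]
tcp_rot: [-20.7, 89.7, 21.4]
ft_force: [-2.0, 0.3, 12.5]
gripper_width: 40.8
```

```bash
python3 - <<'E'
from h import *
print(avg(1)); o=env.observe();print(o["ft_force"],o["torque"],o["joint_positions"][5])
E
```

```text
(array([518.58613148, 293.77518515,  94.08801539]), array([0., 0., 0.]), np.float64(132.0147987122689))
[-1.96352338  0.45734845 12.49864677] [-0.07880025  0.34108719  0.00565991] -113.20207655045276
```

Call:
play_rows(
  dp=[
    [-0.002,0,0],
    [-0.004,0,0],
    [-0.006,0,0],
    [-0.009,0,0],
    [-0.011,0,0],
  ],
  dr=[
    [0,0,0],
    [0,0,0],
    [0,0,0],
    [0,0,0],
    [0,0,0],
  ],
  claw=[0.3,0.3,0.3,0.3,0.3],
)

```text
time: 21.33
position: [516.9, 293.0, 102.5]
tcp_rot: [-24.5, 90.0, 17.5]
ft_force: [-0.1, 0.2, -0.9]
gripper_width: 40.9
```

Call:
play_rows(
  dp=[
    [-0.002,0,0],
    [-0.004,0,0],
    [-0.004,0,0],
  ],
  dr=[
    [0,0,0],
    [0,0,0],
    [0,0,0],
  ],
  claw=[0.3,0.3,0.3],
)

```text
time: 21.58
position: [516.8, 292.9, 106.0]
tcp_rot: [156.1, 90.0, -162.0]
ft_force: [0.5, -0.8, -0.5]
gripper_width: 40.5
```

```bash
python3 - <<'E'
from h import *
for i in range(4):
  o=env.observe();print(o["position"],o["ft_force"].round(2));optics.camera("side")
E
```

```text
[516.78533564 292.87024758 105.99221037] [ 0.49 -0.77 -0.48]
[516.74906538 292.84251225 105.81992062] [-0.33  0.47 -0.33]
[516.66712475 292.81770077 105.67311524] [ 1.41 -0.39 -0.74]
[516.6126146  292.79114137 105.59875587] [ 0.28  0.27 -0.34]
```

Call:
play_rows(
  dp=[
    [-0.006,0,0],
    [-0.018,0,0],
    [-0.034,0,0],
    [-0.05,0,0],
    [-0.059,0,0],
  ],
  dr=[
    [0,0,0],
    [0,0,0],
    [0,0,0],
    [0,0,0],
    [0,0,0],
  ],
  claw=[0.3,0.3,0.3,0.3,0.3],
)

```text
time: 22.2
position: [517.6, 293.2, 167.1]
tcp_rot: [-22.8, 89.9, 19.2]
ft_force: [0.3, -0.2, 0.7]
gripper_width: 40.1
```

Call:
play_rows(
  dp=[
    [0,0,0],
    [0,0,0],
    [0,0,0],
    [0,0,0],
    [0,0,0],
  ],
  dr=[
    [0,0,0],
    [0,0,0],
    [0,0,0],
    [0,0,0],
    [0,0,0],
  ],
  claw=[0.3,0.3,0.3,0.3,0.3],
)

```text
time: 22.62
position: [516.2, 292.7, 163.8]
tcp_rot: [156.0, 89.9, -162.0]
ft_force: [0.6, 0.1, -0.1]
gripper_width: 40.5
```

```bash
python3 - <<'E'
from h import *
t={}
for c in("side","wrist","top"):
  im=t[c]=optics.camera(c)
  for q in("cap","mouth","bottle","cup","hook"): print(c,q,[(np.round(d["location"],1).tolist(),round(d["confidence"],2)) for d in optics.tip_of(c,q)][:4])
o=env.observe();print(o["position"],o["ft_force"],o["gripper_width"],o["time"])
def cr(c,P,h,s):
  u,v=proj(cal(c),[P])[0].astype(int);return cv2.resize(t[c][v-h:v+h,u-h:u+h],(s,s),interpolation=2)
a=cr("side",[517,292,170],35,300);b=cr("side",[485,-138,180],25,300);d=cr("top",[485,-138,180],25,300);w=cv2.resize(t["wrist"],(480,300))
cv2.imwrite("pics/fin.png",np.vstack([np.hstack([a,w]),np.hstack([b,d,np.zeros((300,180,3),np.uint8)])])[:,:,::-1])
E
```

```text
side cap [([518.7, 292.8, 197.2], 0.45)]
side mouth [([388.3, 326.0, 145.5], 0.94), ([459.1, 427.3, 147.5], 0.87), ([519.4, 287.1, 153.2], 0.75), ([296.4, 228.0, 144.3], 0.56)]
side bottle [([532.9, 109.8, -0.6], 0.94), ([297.5, 226.7, 0.8], 0.86), ([456.8, 429.3, 0.8], 0.74), ([386.2, 330.7, -4.9], 0.56)]
side cup [([469.7, -139.0, 153.2], 0.69), ([518.4, 287.6, 148.1], 0.22)]
side hook [([492.7, -129.8, 201.2], 0.63)]
wrist cap [([514.5, 295.5, 201.8], 0.94), ([686.7, 60.0, -1.4], 0.25)]
wrist mouth [([460.1, 429.0, 150.1], 0.96), ([385.2, 330.1, 145.2], 0.91), ([516.2, 289.4, 148.9], 0.86), ([530.6, 113.3, 145.4], 0.69)]
wrist bottle [([392.5, 327.7, 1.4], 0.93), ([457.9, 428.4, -0.8], 0.91), ([517.5, 293.7, 2.9], 0.79), ([533.4, 111.7, 0.9], 0.73)]
wrist cup []
wrist hook []
top cap [([516.6, 294.1, 199.3], 0.43)]
top mouth [([458.2, 425.0, 150.8], 0.92), ([534.9, 107.2, 152.0], 0.73), ([390.6, 328.2, 150.1], 0.62), ([520.6, 298.0, 146.5], 0.58)]
top bottle [([463.4, 426.9, -3.3], 0.79), ([512.8, 297.4, 0.1], 0.58), ([530.5, 107.6, 1.3], 0.57), ([391.4, 327.5, 2.0], 0.5)]
top cup [([472.7, -137.2, 148.9], 0.66), ([501.8, -163.5, 198.5], 0.46)]
top hook []
[516.84483013 292.88965923 164.93701739] [ 0.52659296 -0.66670589 -0.2865429 ] 40.35286018003132 23.5167
```

View pics/fin.png

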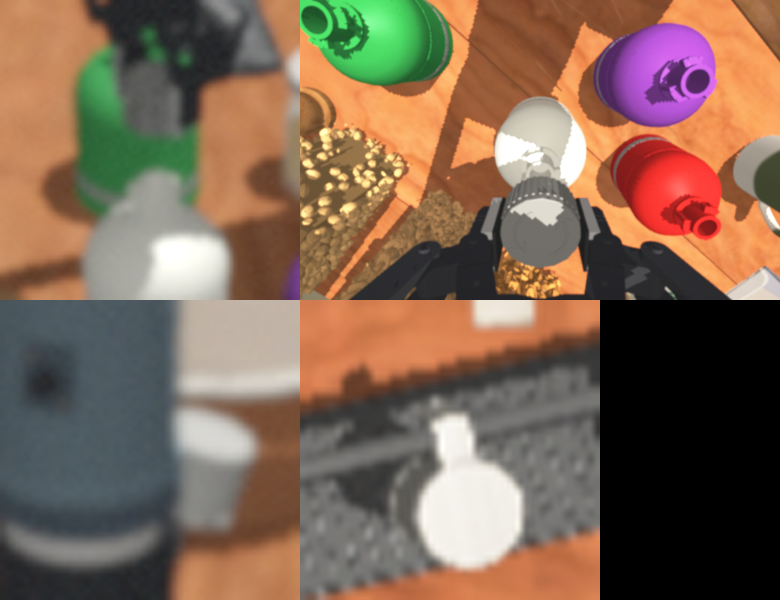

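The picture shows three things:
- **Cap:** it is held level, about 50 mm above the open neck.
- **Bottle:** it is upright and in its place.
- **Cup:** its hook crosses over the bar (bottom right crop, strap at about (452,440)), mouth down.

I'm handing in.

```bash
python3 -c "
from workcell import hand_in
print(hand_in())"
```

```text
the job is handed in; nothing more can be done
None
```

The cup hangs by its hook on the drip rail, mouth down and let go. The cap is off the bottle and held level over the open neck. I handed the job in at about 23.5 s; no verdict came back.

**What went wrong on the way:** the first grasp of the cup missed. The fingertips sit about 35 mm further back than the reported tool point suggests, so they came down on the cup's base and pushed it with about 12 N. That slid the cup and tipped the bottle a little, by my estimate about 0.07 rad. It stood upright again once I backed off. I corrected for the offset, and the second grasp held.

**Last checks:**
- **Cup:** it was found at rest, hanging on the bar at a lean of roughly 0.3–0.4 rad. The hook read about 7 mm off the bar's middle across it (limit 12), an estimate good to a few mm, so this is the tightest margin.
- **Opening:** I pushed the cap about 5 mm at 12–14 N and turned it 62° while keeping it down. It then lifted with almost no force, so the bottle did not come along.
- **Cap:** its lower edge is about 50 mm above the mouth and within about 5 mm of the bottle's axis. The grip is steady at 40 mm.
- **Bottle:** it is upright and within a few mm of where it stood.
- **Bystanders:** none were touched as far as I can tell, but I did not re-measure their positions at the end.

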